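Last empty into the waste box, then lock it for collection

TASK

The steel waste box on the bench is about to be collected: post the used-up oil bottle (the shorter, slimmer of the two bottles) down the spout in its lid, pushing it right through the sprung flap so that it drops inside and the flap shuts behind it. Then fold the hasp down over its staple and drop the retaining pin, which is parked in the lug beside it, fully through the staple. Do not lift the lid, and leave the glue bottle standing where it is.

Things in the scene. Friction and masses are not known exactly. Their poses are not given: they have to be found in the camera images.
- oil_bottle: The used-up oil bottle: a white plastic bottle with a red label and an orange-red cap, standing upright on the bench, 128 mm tall, about 0.1 to 0.2 kg. Straight body 42 mm in diameter up to 78 mm, then a shoulder up to the cap, which is 28 mm in diameter and takes up the top 20 mm. Origin at the centre of its underside, z up through the cap.
- oil_bottle_mid (a point): Point on the oil bottle's axis, 60 mm above its underside.
- glue: The glue bottle, to be left alone: same kind of bottle but bigger, cream, 143 mm tall and 48 mm in diameter, standing upright on the bench. It may stand on either side of the waste box, the oil bottle on the other. Origin at the centre of its underside.
- waste_box: Grey sheet-steel waste box fixed to the bench, front to the robot: 240 mm deep (x), 200 mm wide (y), front 140 mm and back 252 mm high; its lid slopes 25 degrees down to the front. Origin at the centre of its underside, x to its back, y to the left as seen from the robot, z up. Handles stand out 26 mm from its sides at 100 mm height.
- spout_mouth (a point): Centre of the mouth of the round steel spout, 18 mm proud of the lid. Axes of the lid: x up the slope, y to the left, z out of the spout, square to the lid (25 degrees from vertical, leaning to the robot). Bore 50 mm in diameter (58 mm at the flared rim), 23 mm long, closed below by the flap's two leaves; the bottle goes in along -z, base first. Beneath the flap the box is empty, some 190 mm deep.
- flap_upper (a joint): Angle of the uphill leaf of the flap under the spout: 0 shut, 1.5 rad wide open. Two leaves, 40 mm long, pivoted 41 mm uphill and downhill of the spout's axis, meet in the middle and swing down under 6 to 12 N; springs (0.06 to 0.09 Nm each) shut them. An empty bottle cannot open them by its weight; let go half-way in, it is gripped there and must be pushed on by its cap.
- flap_lower (a joint): The same for the downhill leaf. The leaves let the bottle go once the top of its cap is about 20 to 35 mm below the spout's mouth; it then drops and they snap shut.
- waste_lid (a joint): Angle of the lid about its hinge along the back of the box, 0 = shut. It lies loose, held by its 1.2 kg weight only, until the hasp is pinned.
- hasp (a joint): Angle of the hasp, a steel strap 56 mm wide and 80 mm long, hinged along the lid's front edge: 0 = hanging flat before the front wall with the staple through its slot, 1.57 = sticking straight out to the robot, more = pointing up. A stiff hinge (0.06 Nm) leaves it where it is put. The slot, 32 mm wide, runs from 36 to 64 mm from the hinge (shut fingers can pass it); the rest is solid.
- hasp_hinge (a point): Middle of the hasp's hinge line, 141 mm above the bench, 126.5 mm in front of the box's centre; the hinge line runs along the box's y. Hanging shut, the strap's outer face is 1.5 mm in front of this line.
- staple_hole (a point): Centre of the 11 mm hole in the staple, a flat steel lug 28 mm wide and 6 mm thick that sticks out 42 mm from the front wall under the hasp hinge; this point is in the lug's upper face, 98 mm above the bench and 23.5 mm in front of the hasp's hinge line. The hole is vertical and goes right through.
- keeper_hole (a point): The same point of an identical lug 78 mm to the left (+y of the box), in which the pin is parked at the start.
- lock_pin: Steel retaining pin, 50 g, standing upright: shank 7 mm in diameter and 50 mm long with a pointed end, above it a shoulder disc 19 mm in diameter and 4 mm thick that rests on the lug, above that a round dark knob 15 to 17 mm in diameter and 30 mm high to grip. Origin in the underside of the shoulder, on the axis, z up through the knob.
Things that resemble listed ones, but are neither listed nor needed, are in the scene too. What is shaped like the oil_bottle but black or purple is not meant.

How it is judged:
By the outcome, as a careful person would: the job done as asked, in the order asked, and still so for the second after the job is handed in, with the robot touching nothing.
It also fails if it takes over 67 s, if anything falls off the work surface, if the arm or the gripper's body presses on something with over 40 N, if the wrist force passes 120 N, or if a joint passes its speed limit or range.

ROBOT

A 6-joint arm with a two-finger parallel gripper is mounted at the origin on a cart in front of the work surface, level with it; the furniture and walls round the work are solid. World frame = base frame: x ahead of the robot, y to its left, z up, the work surface at z = 0. Lengths are in m, angles in rad, forces in N, time in s.
With the tool pointing down it reaches from about 0.35 to 0.975 m from the base axis. Payload 4.9 kg.
Tool frame: the origin (TCP) lies at the very end of the fingers, on their centre line; the grasp point (between the pads) lies 19 mm behind it; z points along the fingers, y is the line along which they close (so a half turn about z gives the same grasp; the last joint's range is limited). The gripper opens to 85 mm and grips with 20 to 120 N. Pads are 22 mm wide; open, the fingers measure 114 mm over their backs; the gripper's body (76 mm by 85 mm) begins 54 mm behind the grasp point. The pads swing forward as they close: fully open they stand 13 mm farther back than shut.
Start: joints at [1.124, 0.053, 1.613, -0, 1.476, -0.119], TCP at [0.201, 0.592, 0.231] pointing down, gripper open.
Joint ranges: [-3.01, 3.01], [-1.01, 2.22], [0.06, 2.58], [-1.02, 4.17], [0.09, 2.62], [-3.14, 3.14]. Speed limits (rad/s): [2.57, 2.57, 3.14, 3.14, 3.14, 3.14].

INTERFACE

Orientations are given as a unit quaternion [w, x, y, z].
In Python, from plant import manip, vision, order gives the robot as it stands.
- The arm moves only by the tool play_rows, never from a script. Its argument "steps" is a list that holds one entry, the list of rows, each a list of 6 numbers: the shift along the tool's x, y, z in mm, then the turn, a rotation vector about the tool's x, y, z in degrees. A call has 1 to 12 rows; each row is the pose to reach, as a shift and turn from the pose commanded when the call began, along the tool's axes at that moment; what a row does not reach only later rows make up. A row lasts 1/12 s, in which the tool goes at most 41.7 mm and 7.16 degrees, less where a joint would pass 70% of its speed; a pose out of reach is approached as far as the arm can. A call with a gripper value outside its range is refused whole. "claw" is the gripper's target within -1 to 1 (fully open at 1, half-way at 0, shut at -1), set as the call begins (left out, the last holds). The fingers move at their own pace and stop on an object; the grip force is fixed at half the most. Time passes only in rows, so rows that repeat a pose let the fingers close. It gives the time, the measured TCP pose, the force, the opening and the grip force at its end, in the units of the state.
- manip.state(): the state, without advancing time (a new reading comes with each control period).
- vision.grab_frame(name): name is "scene" or "top" or "wrist"; returns (picture, depth): 384x512x3 uint8, blue, green, red; 384x512 float32, m along the optical axis (not along the pixel's ray), 0 where there is no reading.
- vision.camera_info(name): a dict with "K" (3x3 intrinsics, pixels), "k1" (the pictures are not rectified: a ray, as slopes to the right and down, at radius r is drawn at 1 + k1 r^2 times it, then the intrinsics apply), "eye" and "orientation" of the camera in the world; the wrist camera has in their place "T_tool_cam" (4x4, takes a point from camera to tool coordinates, whose origin is the TCP and whose axes are the flange's). Camera axes: x right, y down, z forward; pixel columns grow to the right and rows downward; lengths in m; the calibration is good to about 2 mm. A picture is of the moment at which its call begins: read the wrist's pose just before it. camera_info takes no time and is no camera call.
- order.job_done(): hands the job in; it is judged then, once.
The state is a dict: "time": time; "joint_pos": joint angles; "joint_vel": joint speeds; "joint_efforts": joint torques, N m; "tool_pos": TCP position; "tool_rot": TCP orientation; "contact_force": force on the tool from outside, world axes, zero at the start; "ft_torque": the same for the moment, N m; "gripper_width": opening from 0.0 (shut) to 1.0 (fully open); "grasp_force": force on a finger pad.
Only numpy, scipy, OpenCV 4.12 (cv2) and the standard library are available. Lean on these libraries where they do the work, as an engineer would, in place of code of your own. Each camera call takes 0.05 s, during which the arm holds its last target. There are 200 camera calls.

## Working session

There is one attempt and no reset: what is moved stays moved. The work goes in short steps, Python scripts to look and compute and a tool call to move; the robot and the scene stay as the last step left them, time stands still between calls to the robot, and variables do not carry over. Pictures are saved under pics/ and viewed, at most 14 in all, crops included, and the job is handed in when it is done.

Besides the shell and the picture viewer there is one more tool, called after "Request:" as a command line: name --argument value ..., lists and objects as JSON in quotes. play_rows: Moves the arm, as the interface text tells. Its arguments: {"type":"object","properties":{"steps":{"type":"array"},"claw":{"type":"number"}},"required":["steps"]}

```bash
ls; mkdir -p pics
python3 - <<'E'
from plant import manip, vision
import cv2,numpy as np
s=manip.state();print(s)
for n in("scene","top"):
    p,d=vision.grab_frame(n);cv2.imwrite(f"pics/{n}0.png",p);np.save(f"pics/{n}0.npy",d);print(vision.camera_info(n))
print(vision.camera_info("wrist"))
a=cv2.imread("pics/scene0.png");b=cv2.imread("pics/top0.png")
E
```

```text
pics
{'time': 0.0, 'joint_pos': array([ 1.12402437e+00,  5.33758797e-02,  1.61430650e+00,  6.80904603e-05,
        1.47596360e+00, -1.19006324e-01]), 'joint_vel': array([-0.00073925,  0.00019562, -0.00101638, -0.00095098, -0.00057257,
       -0.00037986]), 'joint_efforts': array([-1.53764693e-03, -3.93680012e+01, -3.70174456e+01, -2.48967217e-04,
        6.92815811e-03, -1.54498984e-06]), 'tool_pos': array([0.2009224 , 0.59117281, 0.23004374]), 'tool_rot': array([-3.19114965e-04,  1.63153349e-01,  9.86600187e-01, -9.76394808e-04]), 'contact_force': array([-0.32580016,  0.74927436, -0.27061415]), 'ft_torque': array([ 0.02933617,  0.04480261, -0.02325864]), 'grasp_force': 0.0, 'gripper_width': 1.00112765353712}
{'K': array([[378.43515935,   0.        , 252.26553209],
       [  0.        , 378.43515935, 196.39176841],
       [  0.        ,   0.        ,   1.        ]]), 'k1': -0.1206449707092821, 'eye': array([ 0.03390679, -0.43872314,  0.89568373]), 'orientation': array([-0.33662471,  0.850715  , -0.37190312,  0.15702187])}
{'K': array([[395.58302631,   0.        , 256.56076503],
       [  0.        , 395.58302631, 190.31879084],
       [  0.        ,   0.        ,   1.        ]]), 'k1': -0.14079707266353023, 'eye': array([0.24087413, 0.11127399, 1.44981397]), 'orientation': array([ 0.06657915, -0.57103417,  0.81271107, -0.0948046 ])}
{'K': array([[323.85959578,   0.        , 243.12472173],
       [  0.        , 323.85959578, 192.40126584],
       [  0.        ,   0.        ,   1.        ]]), 'k1': -0.03251682068264703, 'T_tool_cam': array([[-6.29880973e-04, -9.46322876e-01, -3.23222241e-01,
         8.33809555e-02],
       [ 9.99999764e-01, -6.84320386e-04,  5.47833937e-05,
         1.18805083e-04],
       [-2.73030348e-04, -3.23222131e-01,  9.46323084e-01,
        -1.43433767e-01],
       [ 0.00000000e+00,  0.00000000e+00,  0.00000000e+00,
         1.00000000e+00]])}
```

View pics/scene0.png

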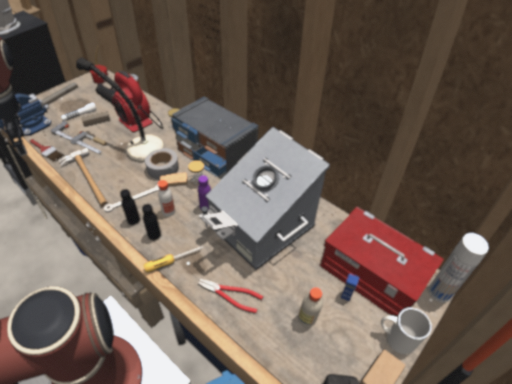

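View pics/top0.png

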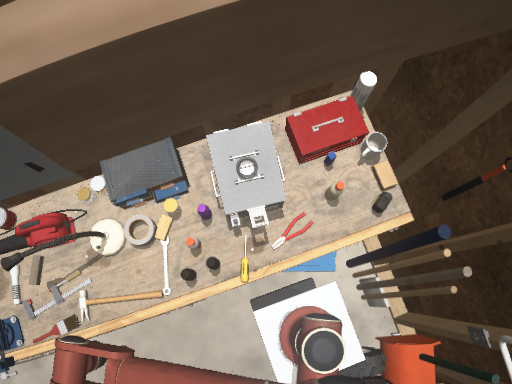

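The scene picture shows the white, red-labelled oil bottle at (166,198), the glue at (311,306), the box around (265,190) and its spout at (264,178). In the top picture the hasp is at (258,215), the keeper lug at (236,220), the oil cap at (190,241) and the spout at (248,168).

```bash
cat > h.py <<'E'
import numpy as np,cv2
from scipy.spatial.transform import Rotation as R
from plant import manip,vision
def rot(q): return R.from_quat([q[1],q[2],q[3],q[0]]).as_matrix()
def cam(n,s=None):
    c=vision.camera_info(n)
    if n!="wrist": return c["K"],c["k1"],rot(c["orientation"]),np.array(c["eye"])
    s=s or manip.state(); T=c["T_tool_cam"]; Q=rot(s["tool_rot"])
    return c["K"],c["k1"],Q@T[:3,:3],Q@T[:3,3]+s["tool_pos"]
def rays(c,uv):
    K,k1,_,_=c
    return np.c_[cv2.undistortPoints(np.float64(uv).reshape(-1,1,2),K,np.array([k1,0,0,0.]))[:,0],np.ones(np.size(uv)//2)]
def pts(c,uv,z):   # depth along optical axis
    return (rays(c,uv)*np.reshape(z,(-1,1)))@c[2].T+c[3]
def onplane(c,uv,h):
    d=rays(c,uv)@c[2].T
    return c[3]+d*((h-c[3][2])/d[:,2])[:,None]
def proj(c,P):
    K,k1,Q,e=c; p=(np.atleast_2d(P)-e)@Q
    return cv2.projectPoints(p,np.zeros(3),np.zeros(3),K,np.array([k1,0,0,0.]))[0][:,0]
def meet(c1,u1,c2,u2):
    d1=c1[2]@rays(c1,u1)[0];d2=c2[2]@rays(c2,u2)[0]
    t=np.linalg.lstsq(np.c_[d1,-d2],c2[3]-c1[3],rcond=None)[0]
    a=c1[3]+t[0]*d1;b=c2[3]+t[1]*d2
    return (a+b)/2,np.linalg.norm(a-b)
E
python3 - <<'E'
from h import *
np.set_printoptions(precision=4,suppress=True)
C={}
for n in("scene","top"):
    p=cv2.imread(f"pics/{n}0.png");d=np.load(f"pics/{n}0.npy");c=cam(n)
    hsv=cv2.cvtColor(p,cv2.COLOR_BGR2HSV)
    m=cv2.inRange(hsv,(3,140,120),(14,255,255))
    k,l,st,ce=cv2.connectedComponentsWithStats(m)
    for i in range(1,k):
        if 8<st[i,4]<400:
            u=ce[i];P=onplane(c,u,.12)[0]
            print(n,"orange",u,st[i,4],P, pts(c,u,d[int(u[1]),int(u[0])])[0])
    # lid plane from depth
    vv,uu=np.mgrid[0:384,0:512]
    ok=d>0; P=pts(c,np.c_[uu[ok],vv[ok]],d[ok])
    C[n]=P
    ctr=dict(scene=(264,178),top=(248,168))[n]
    print("spout",pts(c,[ctr],[d[ctr[1]-0,ctr[0]]]))
P=np.vstack(list(C.values()))
np.save("pics/cloud.npy",P)
for n in C:
    P=C[n]
    for it in range(1):
        for hh in [(.27,.5),(.155,.25)]:
            q=P[(P[:,2]>hh[0])&(P[:,2]<hh[1])&(P[:,0]>.3)&(P[:,0]<.95)&(abs(P[:,1]-.1)<.3)]
            print(n,hh,len(q),q.min(0) if len(q) else 0,q.max(0) if len(q) else 0)
E
```

```text
scene orange [162.7455 183.9091] 55 [0.4458 0.2745 0.12  ] [0.4422 0.2681 0.1269]
scene orange [315.24 293.49] 100 [ 0.4598 -0.2641  0.12  ] [ 0.4494 -0.2683  0.1389]
spout [[0.7    0.1011 0.0809]]
top orange [503.7333 166.9333] 15 [ 0.3077 -0.8964  0.12  ] [ 0.2827 -0.5194  0.6176]
top orange [339.5 185.5] 52 [ 0.4549 -0.2733  0.12  ] [ 0.4507 -0.2657  0.1464]
top orange [190.1 241.2] 50 [0.4468 0.2753 0.12  ] [0.4459 0.2746 0.1259]
top orange [ 54.8889 330.3889] 36 [0.3101 0.8107 0.12  ] [0.3158 0.8678 0.0114]
spout [[0.6021 0.0112 0.1909]]
scene (0.27, 0.5) 14087 [ 0.8278 -0.1813  0.27  ] [0.9258 0.4    0.5   ]
scene (0.155, 0.25) 12018 [ 0.4017 -0.1805  0.155 ] [0.9256 0.3999 0.25  ]
top (0.27, 0.5) 0 0 0
top (0.155, 0.25) 6390 [ 0.4041 -0.0997  0.155 ] [0.814  0.3999 0.25  ]
```

```bash
python3 - <<'E'
from h import *
np.set_printoptions(precision=4,suppress=True)
for n in("scene","top"):
    d=np.load(f"pics/{n}0.npy");c=cam(n)
    vv,uu=np.mgrid[0:384,0:512];ok=d>0
    uv=np.c_[uu[ok],vv[ok]];P=pts(c,uv,d[ok])
    ctr=dict(scene=(264,178),top=(248,168))[n]
    w=np.hypot(*(uv-ctr).T)
    s=P[(w<38)&(w>16)]
    for it in range(6):
        m=s.mean(0) if it else np.median(s,0);nn=np.linalg.svd(s-m,full_matrices=False)[2][2];nn*=np.sign(nn[2])
        r=abs((s-m)@nn); s=s[r<max(.003,np.percentile(r,80) if it<3 else .003)]
    yaw=np.arctan2(nn[1],nn[0])+np.pi
    yaw=(yaw+np.pi)%(2*np.pi)-np.pi
    print(n,"normal",nn,"tilt",np.degrees(np.arccos(nn[2])),"yaw",np.degrees(yaw))
    L=P[(abs((P-m)@nn)<.004)&(np.linalg.norm(P-m,axis=1)<.2)]
    rect=cv2.minAreaRect(np.float32(L[:,:2]));print("rect",rect)
    # spout rim ~18mm proud
    h=(P-m)@nn; q=P[(h>.012)&(h<.024)&(w<20)]
    print("rim pts",len(q),q.mean(0),(q.min(0)+q.max(0))/2)
    print('lid z at m',m)
E
python3 - <<'E'
import cv2
a=cv2.imread("pics/scene0.png")[120:275,190:340];b=cv2.imread("pics/top0.png")[115:265,190:310]
a=cv2.resize(a,None,fx=2.6,fy=2.6,interpolation=2);b=cv2.resize(b,None,fx=2.6,fy=2.6,interpolation=2)
b=cv2.copyMakeBorder(b,0,a.shape[0]-b.shape[0],0,0,0)
cv2.imwrite("pics/c0.png",cv2.hconcat([a,b]))
E
```

```text
scene normal [-0.4201  0.0473  0.9062] tilt 25.008633601402053 yaw -6.422907103067708
rect ((0.5840291976928711, 0.016234882175922394), (0.2133127599954605, 0.2852224111557007), 83.850341796875)
rim pts 171 [0.5962 0.0187 0.2169] [0.594  0.0147 0.217 ]
lid z at m [0.5968 0.004  0.1997]
top normal [-0.4273  0.0333  0.9035] tilt 25.380028310405283 yaw -4.458290913578999
rect ((0.5881874561309814, 0.017525508999824524), (0.21125583350658417, 0.28270331025123596), 84.20144653320312)
rim pts 123 [0.5954 0.0165 0.2168] [0.597  0.0168 0.2179]
lid z at m [0.6104 0.0321 0.2041]
```

View pics/c0.png

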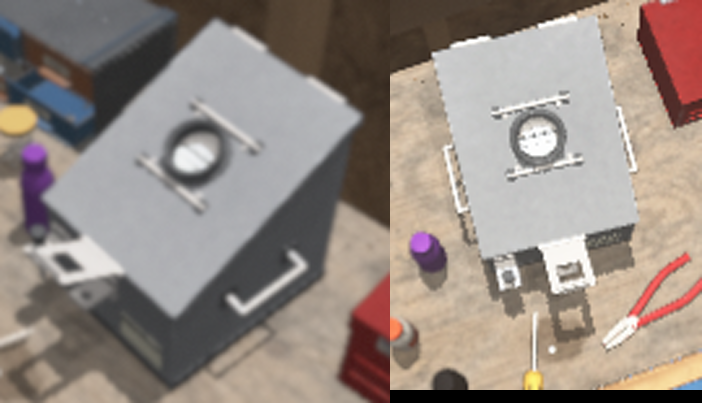

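The crop shows the hasp sticking about straight out to the robot over its staple, and the pin in the keeper lug to its left. Two low bars flank the spout; box yaw is about -6°.

```bash
cat >> h.py <<'E'
YAW=np.radians(-6.0)
def tool(tilt=0,spin=0,yaw=None):
    """tool z down, tilted tilt deg forward; tool x towards robot; y along box y"""
    y=YAW if yaw is None else yaw
    B=R.from_euler('z',y).as_matrix()
    T=np.array([[-1,0,0],[0,1,0],[0,0,-1.]])
    return B@R.from_euler('y',-np.radians(tilt)).as_matrix()@T@R.from_euler('z',np.radians(spin)).as_matrix()
def go(p,Q):
    s=manip.state();A=rot(s["tool_rot"])
    d=A.T@(np.array(p)-s["tool_pos"])*1000
    r=np.degrees(R.from_matrix(A.T@Q).as_rotvec())
    print("row",np.round(np.r_[d,r],1).tolist(),"n>=",max(np.linalg.norm(d)/41.7,np.linalg.norm(r)/7.16).round(1))
E
python3 - <<'E'
from h import *
np.set_printoptions(precision=3,suppress=True)
p=cv2.imread("pics/top0.png");d=np.load("pics/top0.npy");c=cam("top")
for nm,u in dict(purple=(204,211),blk1=(213,263),blk2=(188,274),yel=(171,206),box2=(180,190)).items():
    print(nm,pts(c,[u],[d[u[1],u[0]]])[0])
print(tool(25)[:,2])
go([.446,.275,.25],tool())
E
```

```text
purple [0.528 0.198 0.126]
blk1 [0.351 0.225 0.13 ]
blk2 [0.345 0.315 0.125]
yel [0.596 0.307 0.074]
box2 [0.647 0.261 0.055]
[ 0.42  -0.044 -0.906]
row [-333.8, -220.5, -19.5, -0.1, -0.0, -12.8] n>= 9.6
```

Request:
play_rows --steps '[[[-334,-220,-19,0,0,-12.8],[-334,-220,-19,0,0,-12.8],[-334,-220,-19,0,0,-12.8],[-334,-220,-19,0,0,-12.8],[-334,-220,-19,0,0,-12.8],[-334,-220,-19,0,0,-12.8],[-334,-220,-19,0,0,-12.8],[-334,-220,-19,0,0,-12.8],[-334,-220,-19,0,0,-12.8],[-334,-220,-19,0,0,-12.8],[-334,-220,-19,0,0,-12.8],[-334,-220,-19,0,0,-12.8]]]' --claw 1

```text
time: 1.1
tool_pos: [0.447, 0.2749, 0.2499]
tool_rot: [-0.0, 0.054, 0.999, 0.0]
contact_force: [-0.6, 0.4, 0.6]
gripper_width: 1.002
grasp_force: 0.0
```

Run:
```python
from h import *
np.set_printoptions(precision=4,suppress=True)
c=cam("wrist");s=manip.state();p,d=vision.grab_frame("wrist");cv2.imwrite("pics/w1.png",p)
print(s["time"],s["tool_pos"])
hsv=cv2.cvtColor(p,cv2.COLOR_BGR2HSV);m=cv2.inRange(hsv,(3,140,120),(14,255,255))
k,l,st,ce=cv2.connectedComponentsWithStats(m)
print("expect",proj(c,[.446,.275,.128]))
for i in range(1,k):
    if st[i,4]>60:
        u,v=np.int32(ce[i]);print(ce[i],st[i],pts(c,[ce[i]],[d[v,u]]),onplane(c,ce[i],.125))
go([.446,.275,.102],tool())
```

```text
1.1 [0.447  0.2749 0.2499]
expect [[242.9964 183.3938]]
[244.4115 180.8877] [228 164  33  33 819] [[0.4436 0.2765 0.129 ]] [[0.4448 0.2764 0.125 ]]
[286.7015 354.6567] [270 353  34   5  67] [[0.6518 0.3012 0.1155]] [[0.642  0.3006 0.125 ]]
row [0.1, -0.8, 147.8, 0.0, -0.1, -0.0] n>= 3.5
```

View pics/w1.png

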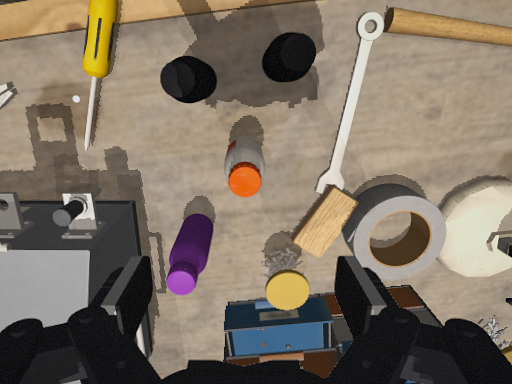

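The wrist picture shows the oil cap at (244,181) → (0.4445, 0.2764), well clear of its neighbours, and the pin's knob at (68,212).

Request:
play_rows --steps '[[[2.5,1.2,40,0,0,0],[2.5,1.2,80,0,0,0],[2.5,1.2,115,0,0,0],[2.5,1.2,140,0,0,0],[2.5,1.2,150,0,0,0],[2.5,1.2,150,0,0,0]]]'

```text
time: 1.65
tool_pos: [0.4412, 0.2774, 0.0969]
tool_rot: [-0.003, 0.051, 0.999, -0.001]
contact_force: [-0.1, -0.1, -0.8]
gripper_width: 0.999
grasp_force: 0.0
```

Request:
play_rows --steps '[[[0,0,0,0,0,0],[0,0,0,0,0,0],[0,0,0,0,0,0],[0,0,0,0,0,0],[0,0,0,0,0,0],[0,0,0,0,0,0],[0,0,0,0,0,0],[0,0,0,0,0,0],[0,0,0,0,0,0],[0,0,0,0,0,0]]]' --claw -1

```text
time: 2.48
tool_pos: [0.4454, 0.2776, 0.1022]
tool_rot: [0.001, 0.052, 0.999, 0.0]
contact_force: [-1.5, -1.3, 6.5]
gripper_width: 0.309
grasp_force: 58.5
```

Run:
```python
from h import *
go([.4445,.2763,.30],tool())
Q=tool(25);m=np.array([.5955,.0165,.217])
print(m-Q[:,2]*.22)
go(m-Q[:,2]*.18,Q)
```

```text
row [0.3, -1.2, -197.8, 0.1, 0.1, 0.0] n>= 4.7
[0.50303331 0.02621864 0.41638771]
row [-101.2, -243.7, -278.0, 0.1, -24.9, -0.0] n>= 9.2
```

Request:
play_rows --steps '[[[0,0,-40,0,0,0],[0,0,-80,0,0,0],[0,0,-120,0,0,0],[0,0,-160,0,0,0],[-101,-244,-278,0,-25,0],[-101,-244,-278,0,-25,0],[-101,-244,-278,0,-25,0],[-101,-244,-278,0,-25,0],[-101,-244,-278,0,-25,0],[-101,-244,-278,0,-25,0],[-101,-244,-278,0,-25,0],[-101,-244,-278,0,-25,0]]]'

```text
time: 3.48
tool_pos: [0.5207, 0.018, 0.3822]
tool_rot: [0.219, 0.055, 0.974, -0.014]
contact_force: [0.3, -0.0, -0.8]
gripper_width: 0.309
grasp_force: 60.3
```

Request:
play_rows --steps '[[[0,0,0,0,0,0],[0,0,0,0,0,0]]]'

```text
time: 3.65
tool_pos: [0.5188, 0.0242, 0.3771]
tool_rot: [0.215, 0.051, 0.975, -0.011]
contact_force: [-0.3, 0.6, -2.8]
gripper_width: 0.312
grasp_force: 60.3
```

Run:
```python
from h import *
c=cam("wrist");s=manip.state();p,d=vision.grab_frame("wrist");cv2.imwrite("pics/w2.png",p);np.save("pics/w2.npy",d)
cs=cam("scene");p2,_=vision.grab_frame("scene")
cv2.imwrite("pics/v2.png",cv2.hconcat([cv2.resize(p,(440,330)),cv2.resize(p2[90:250,180:340],(330,330),interpolation=2)]))
print(s["time"],s["tool_pos"],s["contact_force"])
m=np.array([.5955,.0165,.217]);print("expect mouth",proj(c,m))
go(m-tool(25)[:,2]*.18,tool(25))
```

```text
3.65 [0.51878875 0.02421321 0.37709123] [-0.32566752  0.62192797 -2.78185294]
expect mouth [[243.33674987 170.16773567]]
row [-2.6, -0.8, -2.6, 0.1, -0.1, 0.1] n>= 0.1
```

View pics/v2.png

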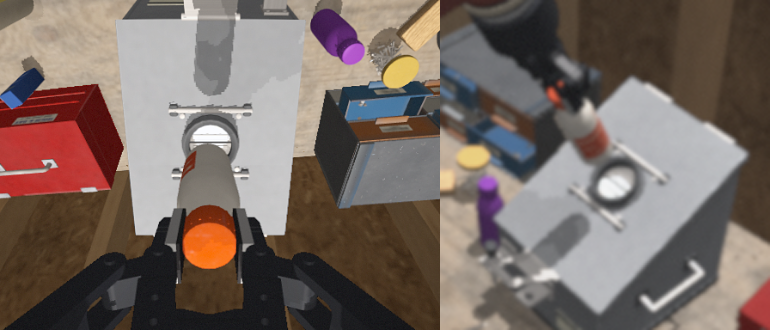

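Left (wrist view): the bottle is held by its cap, the spout ring is centred around (211,138) with bars at y=109 and y=173 (440-px scale). Right: the bottle points at the spout.

Run:
```python
from h import *
np.set_printoptions(precision=4,suppress=True)
c=cam("wrist");p=cv2.imread("pics/w2.png");d=np.load("pics/w2.npy")
g=cv2.cvtColor(p,cv2.COLOR_BGR2GRAY)
vv,uu=np.mgrid[0:384,0:512];ok=d>0
uv=np.c_[uu[ok],vv[ok]];P=pts(c,uv,d[ok])
s=P[(uv[:,0]>150)&(uv[:,0]<340)&(uv[:,1]>60)&(uv[:,1]<110)|((uv[:,0]>150)&(uv[:,0]<195)&(uv[:,1]<240)&(uv[:,1]>60))]
for it in range(8):
    m=np.median(s,0) if it==0 else s.mean(0);n=np.linalg.svd(s-m,full_matrices=False)[2][2];n*=np.sign(n[2])
    r=abs((s-m)@n);s=s[r<max(.002,np.percentile(r,85))]
print("n",n,"tilt",np.degrees(np.arccos(n[2])),"yaw",np.degrees(np.arctan2(-n[1],-n[0])),len(s))
h=(P-m)@n
q=(h>.014)&(h<.022)&(np.hypot(uv[:,0]-245,uv[:,1]-162)<45)
# circle fit in lid axes, top of rim
ex=np.cross([0,1,0],n);ex=np.array([n[2]*np.cos(YAW),n[2]*np.sin(YAW),0]);ex[2]=-(ex@n)/n[2];ex/=np.linalg.norm(ex);ey=np.cross(n,ex)
a=np.c_[(P[q]-m)@ex,(P[q]-m)@ey]
(cx,cy),rad=cv2.minEnclosingCircle(np.float32(a));print("rim",len(a),rad,m+cx*ex+cy*ey+.018*n)
A=np.c_[2*a,np.ones(len(a))];x=np.linalg.lstsq(A,(a**2).sum(1),rcond=None)[0];print("lsq",m+x[0]*ex+x[1]*ey+.018*n,np.sqrt(x[2]+x[0]**2+x[1]**2))
# lid side edges -> yaw
L=(abs(h)<.004); 
b=np.c_[(P[L]-m)@ex,(P[L]-m)@ey]
lo,hi=[],[]
for x0 in np.arange(-.12,.12,.01):
    k=b[(abs(b[:,0]-x0)<.005)&(abs(b[:,1])<.13)]
    if len(k)>50: lo.append((x0,k[:,1].min()));hi.append((x0,k[:,1].max()))
for e in(lo,hi):
    e=np.array(e);print(len(e),np.degrees(np.arctan(np.polyfit(e[:,0],e[:,1],1)[0])),np.median(e[:,1]))
print("m lateral of rim",cy)
# dark ring
msk=(g<90)&(np.hypot(uu-245,vv-160)<42)&(vv<200)
ys,xs=np.nonzero(msk);print("dark ring bbox",xs.min(),xs.max(),ys.min(),ys.max())
print(s.shape,P[L][:,0].min())
# bottle axis check: base / cap pixel
hsv=cv2.cvtColor(p,cv2.COLOR_BGR2HSV);mm=cv2.inRange(hsv,(3,140,120),(14,255,255));mm[:200]=0
M=cv2.moments(mm,True);u=(M["m10"]/M["m00"],M["m01"]/M["m00"]);C=pts(c,[u],[d[int(u[1]),int(u[0])]])[0]
st=manip.state();print("cap in tool",rot(st["tool_rot"]).T@(C-st["tool_pos"]))
```

```text
n [-0.4174  0.0442  0.9077] tilt 24.814906774740606 yaw -6.040483422267686 12593
rim 816 0.032982878386974335 [0.595  0.0191 0.2184]
lsq [0.5947 0.0191 0.2182] 0.02936624766346324
20 -5.916247031206576 -0.08528970342155778
20 5.763958431295582 0.12451753648633987
m lateral of rim 0.020076807588338852
dark ring bbox 215 276 133 196
(12593, 3) 0.46573003677988256
cap in tool [ 0.0025 -0.0002 -0.0267]
```

Run:
```python
from h import *
Q=tool(25);m=np.array([.595,.0187,.218])
go(m-Q[:,2]*.112,Q);go(m-Q[:,2]*.08,Q)
```

```text
row [-2.5, 1.3, 64.2, 0.1, -0.1, 0.1] n>= 1.5
row [-2.6, 1.2, 96.2, 0.1, -0.1, 0.1] n>= 2.3
```

Request:
play_rows --steps '[[[-2.5,1.3,20,0,0,0],[-2.5,1.3,40,0,0,0],[-2.5,1.3,55,0,0,0],[-2.5,1.3,64,0,0,0],[-2.5,1.3,64,0,0,0],[-2.5,1.3,64,0,0,0]]]'

```text
time: 4.25
tool_pos: [0.5482, 0.0234, 0.3205]
tool_rot: [0.215, 0.05, 0.975, -0.011]
contact_force: [0.4, -0.1, -1.3]
gripper_width: 0.311
grasp_force: 60.2
```

Run:
```python
from h import *
Q=tool(25);m=np.array([.595,.0187,.218])
go(m-Q[:,2]*.112,Q);go(m-Q[:,2]*.005,Q)
c=cam("scene");p,_=vision.grab_frame("scene");w,_=vision.grab_frame("wrist")
cv2.imwrite("pics/v3.png",cv2.hconcat([cv2.resize(w,(440,330)),cv2.resize(p[120:220,210:310],(330,330),interpolation=2)]))
```

```text
row [0.7, 0.2, 0.8, 0.1, -0.1, 0.1] n>= 0.0
row [0.5, 0.1, 107.8, 0.1, -0.1, 0.1] n>= 2.6
```

View pics/v3.png

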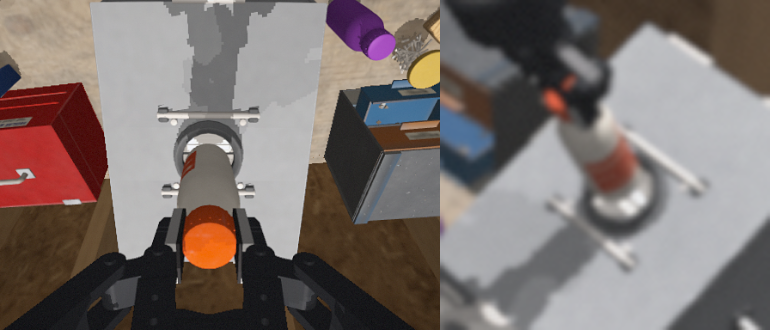

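The bottle is now centred over the spout in both views; in the wrist view it is at (210,170) with the ring around it.

Request:
play_rows --steps '[[[0.5,0,6,0,0,0],[0.5,0,12,0,0,0],[0.5,0,18,0,0,0],[0.5,0,24,0,0,0],[0.5,0,30,0,0,0]]]'

```text
time: 4.77
tool_pos: [0.5608, 0.021, 0.2931]
tool_rot: [0.216, 0.051, 0.975, -0.011]
contact_force: [-0.2, -1.3, -1.7]
gripper_width: 0.314
grasp_force: 60.3
```

Request:
play_rows --steps '[[[0,0,7,0,0,0],[0,0,14,0,0,0],[0,0,21,0,0,0],[0,0,28,0,0,0],[0,0,35,0,0,0],[0,0,42,0,0,0]]]'

```text
time: 5.27
tool_pos: [0.5787, 0.0192, 0.2553]
tool_rot: [0.216, 0.051, 0.975, -0.011]
contact_force: [-1.0, -0.2, 1.6]
gripper_width: 0.313
grasp_force: 60.6
```

Request:
play_rows --steps '[[[0,0,6,0,0,0],[0,0,12,0,0,0],[0,0,18,0,0,0],[0,0,24,0,0,0],[0,0,30,0,0,0],[0,0,34,0,0,0],[0,0,34,0,0,0]]]'

```text
time: 5.85
tool_pos: [0.5923, 0.0178, 0.2232]
tool_rot: [0.215, 0.051, 0.975, -0.011]
contact_force: [0.8, -1.0, -3.5]
gripper_width: 0.31
grasp_force: 60.2
```

Run:
```python
from h import *
Q=tool(25);m=np.array([.595,.0187,.218])
print(manip.state()["tool_pos"],manip.state()["contact_force"])
go(m-Q[:,2]*.003,Q);go(m-Q[:,2]*.04,Q);go(m+Q[:,2]*.035,Q)
```

```text
[0.59229225 0.01777662 0.223177  ] [ 0.84912229 -0.98931282 -3.51769289]
row [-0.2, 1.2, 2.8, 0.0, -0.1, 0.0] n>= 0.1
row [-0.1, 1.2, -34.2, 0.0, -0.1, 0.0] n>= 0.8
row [-0.3, 1.2, 40.8, 0.0, -0.1, 0.0] n>= 1.0
```

Request:
play_rows --steps '[[[0,0,0,0,0,0],[0,0,0,0,0,0],[0,0,0,0,0,0],[0,0,0,0,0,0],[0,0,-15,0,0,0],[0,1,-39,0,0,0],[0,1,-39,0,0,0]]]' --claw 0.2

```text
time: 6.43
tool_pos: [0.5778, 0.0206, 0.2663]
tool_rot: [0.22, 0.051, 0.974, -0.011]
contact_force: [0.4, -0.6, 0.6]
gripper_width: 0.596
grasp_force: 0.0
```

Request:
play_rows --steps '[[[0,0,0,0,0,0],[0,0,0,0,0,0],[0,0,0,0,0,0],[0,0,0,0,0,0],[0,0,0,0,0,0],[0,0,0,0,0,0],[0,0,0,0,0,0]]]' --claw -1

```text
time: 7.02
tool_pos: [0.5763, 0.0205, 0.2599]
tool_rot: [0.216, 0.051, 0.975, -0.011]
contact_force: [-0.9, -0.1, -0.1]
gripper_width: -0.002
grasp_force: 0.0
```

Run:
```python
from h import *
Q=tool(25);m=np.array([.595,.0187,.218])
go(m-Q[:,2]*.03,Q);go(m+Q[:,2]*.035,Q)
c=cam("wrist");p,d=vision.grab_frame("wrist")
cv2.imwrite("pics/w4.png",p)
hsv=cv2.cvtColor(p,cv2.COLOR_BGR2HSV);mm=cv2.inRange(hsv,(3,140,100),(14,255,255))
k,l,st,ce=cv2.connectedComponentsWithStats(mm)
s=manip.state()
for i in range(1,k):
    if st[i,4]>80:
        u,v=np.int32(ce[i]);X=pts(c,[ce[i]],[d[v,u]])[0];print(st[i],X,Q.T@(X-m))
```

```text
row [0.7, 0.2, 15.9, 0.0, -0.0, 0.0] n>= 0.4
row [0.6, 0.2, 80.9, 0.0, -0.0, 0.0] n>= 1.9
[ 216  205   54   45 1687] [0.57234721 0.02045469 0.24340936] [ 0.0098457  -0.00062279 -0.03262725]
```

View pics/w4.png

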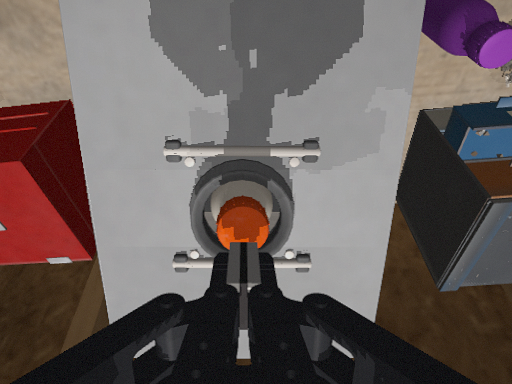

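The bottle stands gripped in the spout with its cap at (243,228), directly under the shut fingertips at (243,245). Pushing it through.

Request:
play_rows --steps '[[[0.5,0,8,0,0,0],[0.5,0,16,0,0,0],[0.5,0,24,0,0,0],[0.5,0,32,0,0,0],[0.5,0,40,0,0,0],[0.5,0,48,0,0,0]]]'

```text
time: 7.57
tool_pos: [0.5962, 0.0184, 0.2154]
tool_rot: [0.216, 0.051, 0.975, -0.011]
contact_force: [-0.3, -0.0, -0.0]
gripper_width: -0.004
grasp_force: 0.0
```

Request:
play_rows --steps '[[[0,0,8,0,0,0],[0,0,16,0,0,0],[0,0,24,0,0,0],[0,0,30,0,0,0],[0,0,35,0,0,0],[0,0,35,0,0,0],[0,0,35,0,0,0]]]'

```text
time: 8.15
tool_pos: [0.6109, 0.0169, 0.1851]
tool_rot: [0.216, 0.051, 0.975, -0.011]
contact_force: [-1.3, 0.2, 2.7]
gripper_width: -0.003
grasp_force: 1.9
```

Run:
```python
from h import *
Q=tool(25);m=np.array([.595,.0187,.218])
go(m+Q[:,2]*.036,Q);go(m-Q[:,2]*.12,Q);print(manip.state()["contact_force"])
```

```text
row [0.6, 0.2, -0.6, 0.0, -0.0, 0.0] n>= 0.0
row [0.6, 0.2, -156.6, 0.0, -0.0, 0.0] n>= 3.8
[-1.25954454  0.17606233  2.66050943]
```

Request:
play_rows --steps '[[[0,0,-20,0,0,0],[0,0,-50,0,0,0],[0,0,-90,0,0,0],[0,0,-125,0,0,0],[0,0,-150,0,0,0],[0,0,-150,0,0,0]]]'

```text
time: 8.65
tool_pos: [0.5487, 0.0236, 0.3297]
tool_rot: [0.222, 0.051, 0.974, -0.011]
contact_force: [0.4, -0.8, 0.7]
gripper_width: 0.0
grasp_force: 0.0
```

Run:
```python
from h import *
s=manip.state();c=cam("wrist");p,d=vision.grab_frame("wrist");cv2.imwrite("pics/w5.png",p);np.save("pics/w5.npy",d)
print(s["tool_pos"]);q,dq=vision.grab_frame("scene")
t,dt=vision.grab_frame("top");np.save("pics/top5.npy",dt);cv2.imwrite("pics/top5.png",t)
cv2.imwrite("pics/v5.png",cv2.hconcat([cv2.resize(p,(440,330)),cv2.resize(t[190:250,215:275],(330,330),interpolation=2)]))
```

```text
[0.54873183 0.02360468 0.32969981]
```

View pics/v5.png

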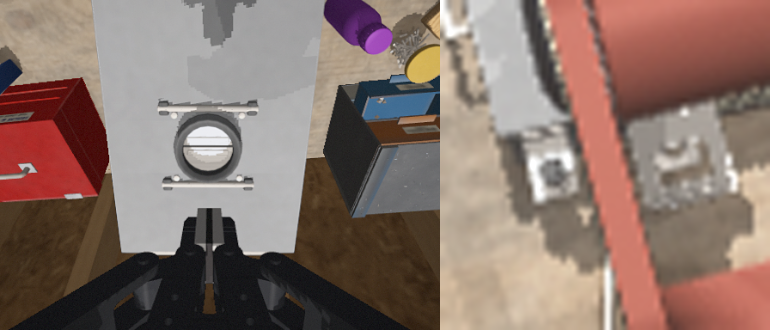

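The spout is empty and the leaves are shut, meeting in the line at (208,146); the bottle is inside. On the right, the pin stands in its lug at (553,175). Next I look at the hasp from close by.

Run:
```python
from h import *
go([.46,.06,.29],tool())
```

```text
row [95.2, 27.2, -10.7, 0.0, 25.0, 0.0] n>= 3.5
```

Request:
play_rows --steps '[[[95,27,-11,0,25,0],[95,27,-11,0,25,0],[95,27,-11,0,25,0],[95,27,-11,0,25,0],[95,27,-11,0,25,0],[95,27,-11,0,25,0],[95,27,-11,0,25,0],[95,27,-11,0,25,0]]]'

```text
time: 9.47
tool_pos: [0.46, 0.0597, 0.2902]
tool_rot: [0.0, 0.052, 0.999, -0.0]
contact_force: [-0.8, 0.4, -0.3]
gripper_width: -0.003
grasp_force: 0.0
```

Run:
```python
from h import *
s=manip.state();c=cam("wrist");p,d=vision.grab_frame("wrist");cv2.imwrite("pics/w6.png",p);np.save("pics/w6.npy",d)
print(s["tool_pos"]);np.savez("pics/c6.npz",R=c[2],e=c[3])
cv2.imwrite("pics/v6.png",cv2.resize(p[0:300,90:490],(800,600),interpolation=2))
```

```text
[0.46002309 0.05967524 0.29017375]
```

View pics/v6.png

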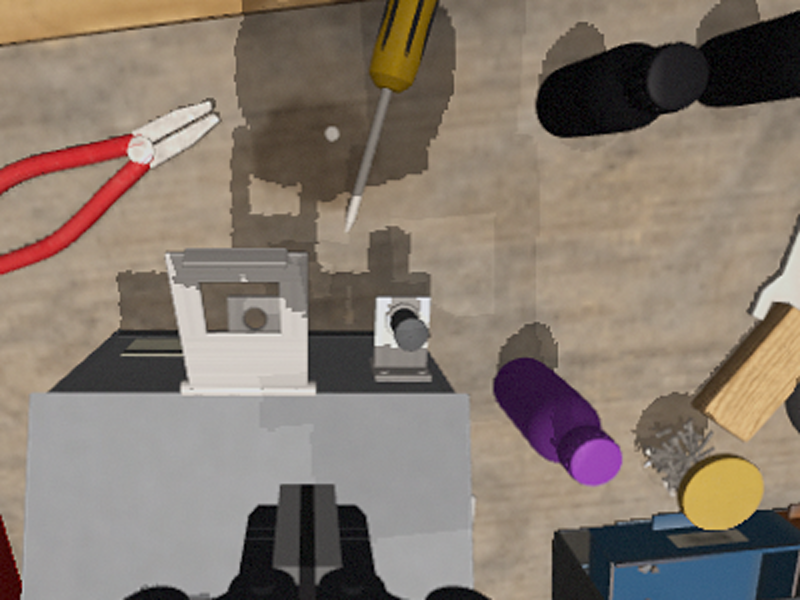

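The picture (2x crop) shows the hasp from its hinge at y=389 (x 181–315) to its tip at y=252, with the staple hole at (256,319) through the slot. The pin's knob is at (411,334) in the keeper.

Run:
```python
from h import *
np.set_printoptions(precision=4,suppress=True)
c=cam("wrist");p=cv2.imread("pics/w6.png");d=np.load("pics/w6.npy")
f=lambda x,y:(90+x/2,y/2)
def dep(x,y,r=2):
    u,v=np.int32(f(x,y));w=d[v-r:v+r+1,u-r:u+r+1];return pts(c,[f(x,y)],[np.median(w)])[0]
for n,q in dict(holeplate=(240,308),staplehole=(256,319),keeperplate=(383,345),knobtop=(412,335),tipL=(190,262),tipR=(290,262),tip2=(245,258),midL=(190,310),midR=(290,340),base=(245,370),hingeL=(190,386),hingeR=(305,386)).items(): print(n,dep(*q))
h=onplane(c,[f(256,319)],.098)[0];k=onplane(c,[f(411,334)],.132)[0];print("staple ray@.098",h,"knob@.132",k,"delta",k-h,np.linalg.norm((k-h)[:2]),"yaw",np.degrees(np.arctan2(-(k-h)[0],(k-h)[1])))
for z in(.140,.145):print("lidfront",z,onplane(c,[f(30,393),f(468,393)],z))
print("hinge line",onplane(c,[f(181,389),f(315,389)],.141))
# hasp profile
B=R.from_euler('z',YAW).as_matrix()
vv,uu=np.mgrid[110:198,170:250];P=pts(c,np.c_[uu.ravel(),vv.ravel()],d[110:198,170:250].ravel())
hi=h+B@[.0235,0,.043]
q=(P-hi)@B
s=(abs(q[:,1])>.018)&(abs(q[:,1])<.026)&(q[:,2]>-.02)&(q[:,0]>-.1)&(q[:,0]<.005)
for x in np.arange(-.09,.005,.01):
    k=s&(abs(q[:,0]-x)<.005)
    if k.sum():print(round(x,3),k.sum(),np.median(q[k,2]))
# knob circle by darkness
g=cv2.cvtColor(p,cv2.COLOR_BGR2GRAY)[140:190,270:320]
print("hinge est",hi)
```

```text
holeplate [0.4449 0.0265 0.0991]
staplehole [0.4734 0.024  0.0014]
keeperplate [0.4729 0.0998 0.0994]
knobtop [0.4597 0.1108 0.133 ]
tipL [0.4076 0.021  0.1868]
tipR [0.4127 0.0585 0.179 ]
tip2 [0.4084 0.0419 0.1862]
midL [0.4298 0.014  0.1668]
midR [0.4494 0.0538 0.1585]
base [0.4636 0.0312 0.1499]
hingeL [0.4701 0.0037 0.1455]
hingeR [0.4757 0.0576 0.1457]
staple ray@.098 [0.4519 0.0339 0.098 ] knob@.132 [0.4595 0.1105 0.132 ] delta [0.0075 0.0766 0.034 ] 0.07692345000325398 yaw -5.616141938016503
lidfront 0.14 [[ 0.4672 -0.0755  0.14  ]
 [ 0.4895  0.1352  0.14  ]]
lidfront 0.145 [[ 0.4657 -0.073   0.145 ]
 [ 0.4875  0.1341  0.145 ]]
hinge line [[ 0.4725 -0.0019  0.141 ]
 [ 0.4793  0.062   0.141 ]]
-0.07 135 0.039075649477018685
-0.06 214 0.03495874523820968
-0.05 214 0.02951570017017399
-0.04 191 0.024110354630589356
-0.03 168 0.0188095421595148
-0.02 162 0.013625048235986035
-0.01 150 0.008167986162972844
-0.0 119 0.004845190378515273
hinge est [0.4753 0.0315 0.141 ]
```

```bash
cat >> h.py <<'E'
YAW=np.radians(-5.8)
H=np.array([.4753,.0315,.141]);BX=R.from_euler('z',YAW).as_matrix()
def bx(x,y,z): return H+BX@(np.array([x,y,z])/1000)
E
python3 - <<'E'
from h import *
Q=tool(25)
for w in [(-48,-32,70),(-48,-32,-50)]: go(bx(*w),Q)
E
```

```text
row [29.8, -58.6, 79.5, -0.0, -25.0, -0.2] n>= 3.5
row [29.9, -58.6, 199.5, -0.0, -25.0, -0.2] n>= 5.0
```

Request:
play_rows --steps '[[[30,-59,20,0,-25,0],[30,-59,40,0,-25,0],[30,-59,60,0,-25,0],[30,-59,79,0,-25,0],[30,-59,79,0,-25,0],[30,-59,79,0,-25,0]]]'

```text
time: 10.02
tool_pos: [0.4231, 0.0043, 0.2103]
tool_rot: [0.215, 0.051, 0.975, -0.011]
contact_force: [0.4, -1.0, 0.3]
gripper_width: 0.0
grasp_force: 0.0
```

Run:
```python
from h import *
Q=tool(25);print((manip.state()["tool_pos"]-H)@BX)
for w in [(-48,-32,50),(-48,-32,-50),(-10,-32,-55)]: go(bx(*w),Q)
```

```text
[-0.04916475 -0.03234692  0.06930599]
row [7.1, 0.3, 18.0, -0.1, -0.1, -0.2] n>= 0.5
row [49.1, 0.3, 108.7, -0.1, -0.1, -0.2] n>= 2.9
row [16.7, 0.5, 129.2, -0.1, -0.1, -0.2] n>= 3.1
```

Request:
play_rows --steps '[[[7,0,18,0,0,0],[12,0,28,0,0,0],[17,0,38,0,0,0],[22,0,49,0,0,0],[26,0,59,0,0,0],[31,0,69,0,0,0],[36,0,79,0,0,0],[40,0,89,0,0,0],[45,0,99,0,0,0],[49,0,109,0,0,0],[49,0,109,0,0,0]]]'

```text
time: 10.93
tool_pos: [0.4244, 0.0044, 0.0891]
tool_rot: [0.214, 0.051, 0.976, -0.011]
contact_force: [-0.3, 0.1, -0.4]
gripper_width: 0.0
grasp_force: 0.0
```

Run:
```python
from h import *
Q=tool(25);print((manip.state()["tool_pos"]-H)@BX,manip.state()["contact_force"])
for w in [(-10,-32,-55),(-8,-32,-55)]: go(bx(*w),Q)
```

```text
[-0.04793111 -0.03213727 -0.05192843] [-0.30943415  0.07555041 -0.39115283]
row [-33.2, 0.3, 18.6, -0.1, -0.3, -0.2] n>= 0.9
row [-35.0, 0.3, 19.5, -0.1, -0.3, -0.2] n>= 1.0
```

Request:
play_rows --steps '[[[-7,0,4,0,0,0],[-14,0,8,0,0,0],[-20,0,11,0,0,0],[-26,0,14.5,0,0,0],[-31,0,17.5,0,0,0],[-34,0,19,0,0,0],[-34,0,19,0,0,0],[-34,0,19,0,0,0]]]'

```text
time: 11.6
tool_pos: [0.4627, 0.0004, 0.0884]
tool_rot: [0.212, 0.051, 0.976, -0.011]
contact_force: [-16.6, 0.5, 9.4]
gripper_width: -0.004
grasp_force: 8.3
```

Run:
```python
from h import *
Q=tool(25);print((manip.state()["tool_pos"]-H)@BX,manip.state()["contact_force"])
go(bx(-7,-32,-55),Q)
```

```text
[-0.00942935 -0.03224207 -0.0525621 ] [-16.58287839   0.53536865   9.3723646 ]
row [-1.2, 0.2, 3.2, -0.1, -0.4, -0.1] n>= 0.1
```

Run:
```python
from h import *
go(bx(-60,-32,-40),tool(25))
go([.4595,.1105,.23],tool())
```

```text
row [40.8, 0.1, -32.4, -0.1, -0.4, -0.1] n>= 1.2
row [-45.6, 109.2, -134.8, -0.0, 24.6, -0.1] n>= 4.3
```

Request:
play_rows --steps '[[[20,0,-16,0,0,0],[41,0,-32,0,0,0],[30,40,-120,0,10,0],[-46,109,-135,0,24.6,0],[-46,109,-135,0,24.6,0],[-46,109,-135,0,24.6,0],[-46,109,-135,0,24.6,0],[-46,109,-135,0,24.6,0],[-46,109,-135,0,24.6,0],[-46,109,-135,0,24.6,0],[-46,109,-135,0,24.6,0]]]' --claw 0.3

```text
time: 12.52
tool_pos: [0.4592, 0.1092, 0.2294]
tool_rot: [0.002, 0.053, 0.999, -0.0]
contact_force: [-0.1, -0.2, 0.6]
gripper_width: 0.651
grasp_force: 0.0
```

Run:
```python
from h import *
s=manip.state();c=cam("wrist");p,d=vision.grab_frame("wrist");cv2.imwrite("pics/w7.png",p);np.save("pics/w7.npy",d)
print(s["time"],s["tool_pos"],s["gripper_width"],proj(c,[[.4595,.1105,.132],[.4519,.0339,.098]]))
go([.4595,.1105,.23],tool())
cv2.imwrite("pics/v7.png",cv2.resize(p[0:300,90:490],(800,600),interpolation=2))
```

```text
12.5167 [0.45922734 0.10920732 0.22941134] 0.6510922435515569 [[244.69844533 193.30091889]
 [157.89634193 181.23099629]]
row [-0.1, 1.3, -0.5, -0.0, 0.3, -0.2] n>= 0.1
```

View pics/v7.png

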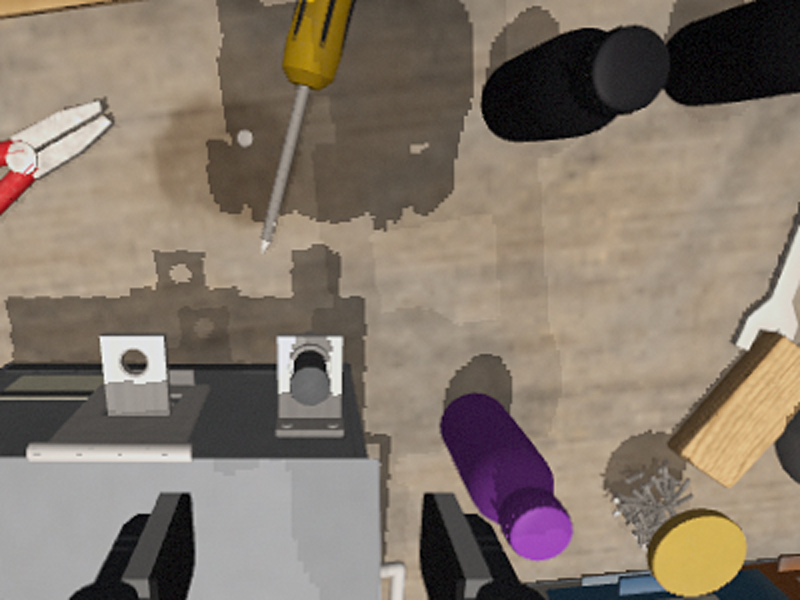

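The hasp hangs shut with the staple through its slot: hole at (134,361), knob at (311,386), each within 1 px of prediction.

Run:
```python
from h import *
go([.4594,.111,.107],tool())
```

```text
row [0.7, 1.9, 122.5, -0.0, 0.3, -0.2] n>= 2.9
```

Request:
play_rows --steps '[[[0.5,1.5,30,0,0,0],[0.5,1.5,60,0,0,0],[0.5,1.5,85,0,0,0],[0.5,1.5,105,0,0,0],[0.5,1.5,118,0,0,0],[0.5,1.5,122,0,0,0],[0.5,1.5,122,0,0,0],[0.5,1.5,122,0,0,0]]]'

```text
time: 13.23
tool_pos: [0.4611, 0.1111, 0.1096]
tool_rot: [0.004, 0.053, 0.999, -0.0]
contact_force: [-0.3, 0.2, 0.2]
gripper_width: 0.648
grasp_force: 0.0
```

Run:
```python
from h import *
print(manip.state()["tool_pos"],manip.state()["contact_force"]);go([.4594,.111,.107],tool())
```

```text
[0.46113485 0.11110003 0.10959459] [-0.27958288  0.2353227   0.17025138]
row [1.7, -0.3, 2.6, 0.0, 0.4, -0.2] n>= 0.1
```

Correct and grip.

Request:
play_rows --steps '[[[1.7,-0.3,2.3,0,0.4,0],[1.7,-0.3,2.3,0,0.4,0],[1.7,-0.3,2.3,0,0.4,0]]]'

```text
time: 13.48
tool_pos: [0.46, 0.1113, 0.1078]
tool_rot: [0.001, 0.052, 0.999, 0.0]
contact_force: [0.2, -0.1, 0.4]
gripper_width: 0.65
grasp_force: 0.0
```

Request:
play_rows --steps '[[[0,0,0,0,0,0],[0,0,0,0,0,0],[0,0,0,0,0,0],[0,0,0,0,0,0],[0,0,0,0,0,0],[0,0,0,0,0,0],[0,0,0,0,0,0],[0,0,0,0,0,0]]]' --claw -1

```text
time: 14.15
tool_pos: [0.4597, 0.1113, 0.1071]
tool_rot: [0.0, 0.052, 0.999, -0.0]
contact_force: [-0.4, -0.8, 1.8]
gripper_width: 0.155
grasp_force: 58.4
```

Run:
```python
from h import *
s=manip.state();print(s["tool_pos"],s["contact_force"]);go([.4594,.111,.107],tool());go([.4594,.111,.180],tool());go([.4517,.0333,.180],tool())
```

```text
[0.45967328 0.11127101 0.10712271] [-0.40532975 -0.84369546  1.80943439]
row [0.2, -0.3, 0.1, -0.0, 0.0, -0.2] n>= 0.0
row [0.2, -0.3, -72.9, -0.0, 0.0, -0.2] n>= 1.7
row [-0.2, -78.4, -72.9, -0.0, 0.0, -0.2] n>= 2.6
```

Request:
play_rows --steps '[[[0,0,-15,0,0,0],[0,0,-35,0,0,0],[0,0,-55,0,0,0],[0,0,-73,0,0,0],[0,-25,-73,0,0,0],[0,-50,-73,0,0,0],[0,-70,-73,0,0,0],[0,-78,-73,0,0,0],[0,-78,-73,0,0,0],[0,-78,-73,0,0,0]]]'

```text
time: 14.98
tool_pos: [0.4512, 0.034, 0.1796]
tool_rot: [-0.0, 0.053, 0.999, 0.0]
contact_force: [-0.6, 0.6, -1.1]
gripper_width: 0.153
grasp_force: 58.5
```

Run:
```python
from h import *
s=manip.state();c=cam("wrist");p,d=vision.grab_frame("wrist");print(s["tool_pos"],s["gripper_width"],proj(c,[.4517,.0333,.098]))
Q=rot(s["tool_rot"]);t=s["tool_pos"]
# expected shoulder centre & shank tip if pin upright on tool axis
print("shoulder/tip px",proj(c,[t+Q[:,2]*.009,t+Q[:,2]*.059]));go([.4517,.0333,.180],tool())
cv2.imwrite("pics/v8.png",cv2.resize(p[90:290,140:340],(600,600),interpolation=2))
```

```text
[0.45123799 0.03401118 0.17957451] 0.15343520153101092 [[241.96244271 201.41447529]]
shoulder/tip px [[242.90484115 248.34050316]
 [242.92863237 212.31038366]]
row [-0.5, -1.0, -0.4, 0.0, -0.0, -0.2] n>= 0.0
```

View pics/v8.png

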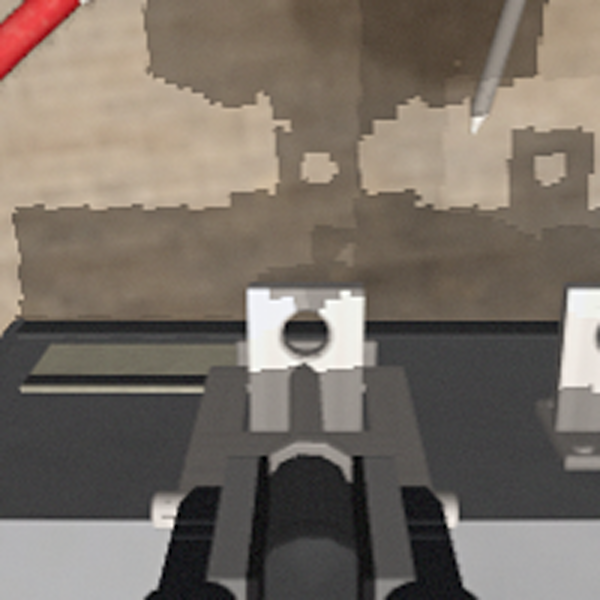

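The staple hole is at (306,331) with the pin's point at (304,362) just above; both agree with the expected pixels to about 1 mm. Lowering it in.

Request:
play_rows --steps '[[[-0.5,0,8,0,0,0],[-0.5,0,14,0,0,0],[-0.5,0,19,0,0,0],[-0.5,0,24,0,0,0],[-0.5,0,28,0,0,0],[-0.5,0,32,0,0,0],[-0.5,0,36,0,0,0],[-0.5,0,36,0,0,0]]]'

```text
time: 15.7
tool_pos: [0.4513, 0.0338, 0.1428]
tool_rot: [-0.001, 0.052, 0.999, 0.0]
contact_force: [0.4, -0.9, -0.9]
gripper_width: 0.158
grasp_force: 58.5
```

Run:
```python
from h import *
s=manip.state();print(s["tool_pos"],s["contact_force"],s["ft_torque"]);go([.4517,.034,.108],tool())
```

```text
[0.45129866 0.03377844 0.1427953 ] [ 0.38081147 -0.91178747 -0.93794781] [ 0.00307796 -0.01298397 -0.01220433]
row [-0.4, 0.3, 34.8, -0.0, -0.1, -0.2] n>= 0.8
```

No contact force, with the point 14 mm into the hole. Continuing down.

Request:
play_rows --steps '[[[0,0,6,0,0,0],[0,0,12,0,0,0],[0,0,18,0,0,0],[0,0,23,0,0,0],[0,0,28,0,0,0],[0,0,32,0,0,0],[0,0,35,0,0,0],[0,0,35,0,0,0]]]'

```text
time: 16.37
tool_pos: [0.4513, 0.0338, 0.108]
tool_rot: [-0.001, 0.052, 0.999, 0.0]
contact_force: [-0.6, 0.2, -1.0]
gripper_width: 0.158
grasp_force: 58.5
```

Request:
play_rows --steps '[[[0,0,0,0,0,0],[0,0,0,0,0,0],[0,0,0,0,0,0],[0,0,0,0,0,0],[0,0,0,0,0,0]]]' --claw 0.2

```text
time: 16.78
tool_pos: [0.4521, 0.0337, 0.1092]
tool_rot: [0.0, 0.052, 0.999, -0.0]
contact_force: [-0.9, -0.4, 0.3]
gripper_width: 0.598
grasp_force: 0.0
```

Request:
play_rows --steps '[[[0,0,-20,0,0,0],[0,0,-50,0,0,0],[0,0,-85,0,0,0],[0,0,-115,0,0,0],[0,0,-130,0,0,0],[0,0,-130,0,0,0]]]'

```text
time: 17.28
tool_pos: [0.4543, 0.0335, 0.2443]
tool_rot: [0.005, 0.052, 0.999, -0.0]
contact_force: [0.1, 0.2, 0.4]
gripper_width: 0.605
grasp_force: 0.0
```

Run:
```python
from h import *
s=manip.state();c=cam("wrist");p,d=vision.grab_frame("wrist");print(s["time"],s["tool_pos"],s["contact_force"])
for z in(.132,.140):
    u=proj(c,[.4519,.0339,z])[0];w=d[int(u[1])-3:int(u[1])+4,int(u[0])-3:int(u[0])+4];print(u,pts(c,[u],[np.median(w)]))
cv2.imwrite("pics/v9.png",cv2.resize(p[0:300,90:490],(800,600),interpolation=2))
```

```text
17.2833 [0.45426358 0.03353435 0.24431185] [0.09411976 0.1705359  0.35744937]
[243.06805091 183.87994761] [[0.45173062 0.0339177  0.1325277 ]]
[243.07093799 186.93818795] [[0.45438817 0.03364001 0.13249156]]
```

View pics/v9.png

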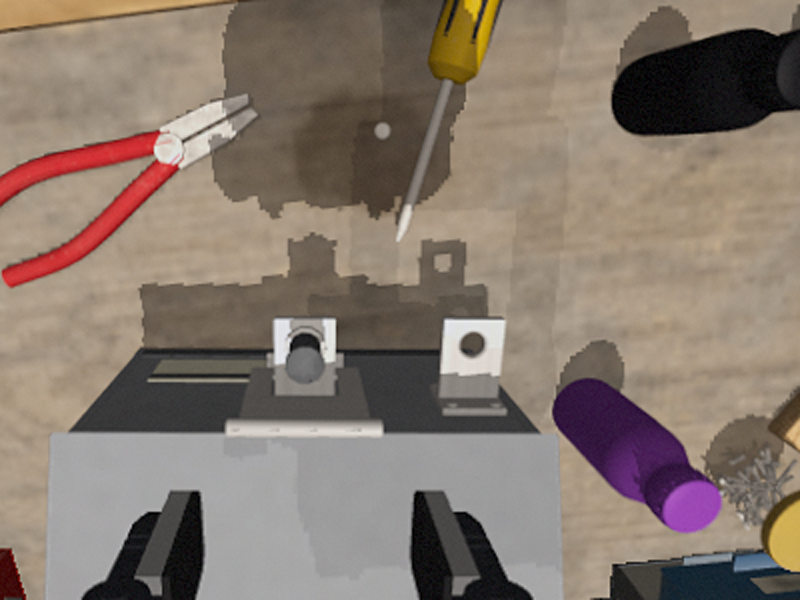

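The pin stands in the staple with its knob at (305,362) and its top at 132.5 mm, so it is fully seated. The keeper hole at (472,344) is empty and the robot touches nothing.

```bash
python3 -c "
from plant import order
print(order.job_done())"
```

```text
the job is handed in; nothing more can be done
None
```

The oil bottle is inside the waste box with the flap shut behind it, the hasp is folded over its staple, and the pin is fully seated; the job was handed in at about 17 s of the 67 s allowed, the glue bottle untouched and the lid not lifted.

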